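Make up two engraving orders at the laser bench

ROBOT

A 6-joint arm with a two-finger parallel gripper is mounted at the origin on the work surface. World frame = base frame: x ahead of the robot, y to its left, z up, the work surface at z = 0. Lengths are in mm, angles in rad, forces in N, time in s.
With the tool pointing down it reaches from about 350 to 775 mm from the base axis. Payload 7.3 kg.
Tool frame: the origin (TCP) lies at the very end of the fingers, on their centre line; the grasp point (between the pads) lies 19 mm behind it; x points along the fingers, y is the direction in which the jaws open and shut, and the axes are right-handed (so a half turn about x gives the same grasp; the last joint's range is limited). The gripper opens to 92 mm and grips with 3 to 60 N. Pads are 19 mm wide; open, the fingers measure 130 mm over their backs; the gripper's body (75 mm by 190 mm) begins 47 mm behind the grasp point.
Start: joints at [1.099, 0.342, 1.524, -0, 1.275, -0.146], TCP at [168.021, 497.407, 226.741] pointing down, gripper open.
Joint ranges: [-2.53, 2.53], [-0.77, 2.02], [0.04, 2.7], [-1, 4.14], [0.28, 2.66], [-3.11, 3.11]. Speed limits (rad/s): [2.57, 2.57, 3.14, 3.14, 3.14, 3.14].

INTERFACE

Orientations are given as [roll, pitch, yaw] about the fixed x, y, z axes, in that order (R = Rz(yaw) Ry(pitch) Rx(roll)).
In Python, from plant import sensors, capture, bot gives the robot as it stands.
- The arm moves only by the shell command python3 -m crank 'ROWS' [OPENING]. ROWS is JSON, a list of rows, each an object of numbers: "dx", "dy", "dz": the shift along the tool's x, y, z in cm; "spin": the turn about the tool's x in rad. A call has 1 to 20 rows; each row is the pose to reach, as a shift and turn from the pose commanded when the call began, along the tool's axes at that moment; what a row does not reach only later rows make up. A row lasts 1/12 s, in which the tool goes at most 41.7 mm and 7.16 degrees, less where a joint would pass 70% of its speed; a pose out of reach is approached as far as the arm can. A call with a gripper value outside its range is refused whole. OPENING is the opening in per cent of the stroke, from 0 (shut) to 100 (fully open), set as the call begins (- or left out, the last holds). The fingers move at their own pace and stop on an object; the grip force is fixed at half the most. Time passes only in rows, so rows that repeat a pose let the fingers close. It gives the time, the measured TCP pose, the force and the opening at its end, in the units of the state.
- sensors.get_obs(): the state, without advancing time (a new reading comes with each control period).
- capture(name): name is "side" or "top" or "wrist"; returns a dict with "frame" (420x560x3 uint8, blue, green, red), "vfov" (degrees; the focal length in pixels is half the picture's height over the tangent of half this angle, whatever the lens; pixels are square), "cx", "cy" (the principal point, pixels), "view" (4x4, takes a point from world to camera coordinates); the wrist camera has in their place "mount" (4x4, takes a point from camera to tool coordinates, whose origin is the TCP and whose axes are the tool frame's). Camera axes: x right, y down, z forward; pixel columns grow to the right and rows downward; lengths in mm; the calibration is good to about 2 mm. A picture is of the moment at which its call begins: read the wrist's pose just before it. There is no depth.
- bot.close_job(): hands the job in, once; it reports no verdict.
The state is a dict: "time": time; "joint_positions": joint angles; "dq": joint speeds; "tau": joint torques, N m; "tool_pos": TCP position; "tcp_rot": TCP orientation; "contact_force": force on the tool from outside, world axes, zero at the start; "moment": the same for the moment, N m; "grip_width": finger opening in mm.
Only numpy, scipy, OpenCV 4.12 (cv2) and the standard library are available. Lean on these libraries where they do the work, as an engineer would, in place of code of your own. Each camera call takes 0.05 s, during which the arm holds its last target.

TASK

Make up the two orders for the laser marker from the loose stock on the mat: the green tray gets the gold round pill box and the black oblong key case, the red tray gets the black round pill box and the gold oblong key case. Lay each case flat and wholly on the felt patch of its own shape, the oblong ones lengthwise along their patch; set them down gently, never dropping them, and let go. Leave the copper hexagon, the loupe and the wooden ring cone where they stand.

Things in the scene. Friction and masses are not known exactly. Their poses are not given: they have to be found in the camera images.
- gold_round: Round pill box of gold-coloured brass, a flat upright cylinder 42 mm in diameter and 18 mm tall, standing on its flat base on the stock mat (at table height), loose, 40 to 130 g. Origin: centre of its underside; z up along its axis; its yaw has no meaning.
- black_round: Round pill box of black metal with a thin grey ring line on top, a flat upright cylinder 42 mm in diameter and 18 mm tall, standing on its flat base on the stock mat (at table height), loose, 40 to 130 g. Origin: centre of its underside; z up along its axis; its yaw has no meaning.
- gold_oblong: Oblong key case of gold-coloured brass, a block 64 mm long (its x), 24 mm wide (its y) and 16 mm tall (z, up), edges rounded 3 mm, a seam and hinge line near one end (the end does not matter), lying on the stock mat (at table height) in any yaw, loose, 40 to 115 g. Origin: centre of its underside.
- black_oblong: Oblong key case of black metal, a block 64 mm long (its x), 24 mm wide (its y) and 16 mm tall (z, up), edges rounded 3 mm, a seam and hinge line near one end (the end does not matter), lying on the stock mat (at table height) in any yaw, loose, 40 to 115 g. Origin: centre of its underside.
- green_tray: Green plastic tray, fixed, 220 mm (x) by 116 mm (y). Origin: centre of its underside, on the table. Flat floor 5 mm above the table; rim 5 mm thick, 12 mm high. Two flush white felt patches: round, 58 mm in diameter, centre x = -52 mm, y = 0; oblong, centre x = +50 mm, y = 0, 80 mm long along y, 40 mm wide along x. Left or right of the stock, x roughly toward or away from the robot.
- red_tray: Red plastic tray, fixed, 220 mm (x) by 116 mm (y). Origin: centre of its underside, on the table. Flat floor 5 mm above the table; rim 5 mm thick, 12 mm high. Two flush white felt patches: round, 58 mm in diameter, centre x = -52 mm, y = 0; oblong, centre x = +50 mm, y = 0, 80 mm long along y, 40 mm wide along x. Left or right of the stock, x roughly toward or away from the robot.
- hexagon: Bystander: copper hexagonal blank, 40 mm across flats, 46 mm across corners, 12 mm thick, lying loose among the stock. Origin: centre of its underside. Not part of either order.
- loupe: Bystander: silver cylindrical magnifying loupe with a dark band and glass top, 34 mm in diameter, 34 mm tall, standing loose among the stock. Origin: centre of its underside.
- ring_cone: Bystander: pale wooden ring cone on a 48 mm round foot, 58 mm tall, standing loose beyond the far edge of the mat. Origin: centre of its underside.
There are look-alikes about, which are no part of the job. Leave any pink look-alike of the gold_round alone.

How it is judged:
By the outcome, as a careful person would: the job done as asked, in the order asked, and still so for the second after the job is handed in, with the robot touching nothing.
It also fails if it takes over 90 s, if anything falls off the work surface, if the arm or the gripper's body presses on something with over 40 N, if the wrist force passes 120 N, or if a joint passes its speed limit or range.

## Working session

There is one attempt and no reset: what is moved stays moved. The work goes in short steps, Python scripts to look and compute and a shell command to move; the robot and the scene stay as the last step left them, time stands still between calls to the robot, and variables do not carry over. Pictures are saved under pics/ and viewed, and the job is handed in when it is done.

```bash
mkdir -p pics; ls
python3 - <<'E'
from plant import sensors, capture, bot
import cv2
o=sensors.get_obs(); print(o)
for n in("top","side","wrist"):
    c=capture(n); cv2.imwrite(f"pics/{n}0.png",c["frame"]); print(n,{k:v for k,v in c.items() if k!="frame"})
E
```

```text
pics
{'time': 0.0, 'joint_positions': array([ 1.09899296e+00,  3.42733189e-01,  1.52503797e+00, -2.76750713e-05,
        1.27537672e+00, -1.46000015e-01]), 'dq': array([-2.78548167e-05, -1.15737085e-04, -8.74609259e-04, -3.35599839e-04,
       -3.89550289e-05, -6.09813881e-04]), 'tau': array([-6.57555938e-04, -4.31247926e+01, -2.44217259e+01,  7.16242706e-02,
        5.59324678e-02, -8.64664526e-05]), 'tool_pos': array([167.83460605, 497.01555073, 226.03221208]), 'tcp_rot': array([-1.69978209,  1.56924087, -2.02557737]), 'contact_force': array([-0.53392832, -0.11694389,  0.29152878]), 'moment': array([ 0.03640322, -0.01487042, -0.03542863]), 'grip_width': 91.74692659826313}
top {'vfov': 50.16976914798585, 'cx': 278.6270516671246, 'cy': 218.60560406115522, 'view': array([[ 2.26584626e-03, -9.99321047e-01, -3.67737687e-02,
         1.33663224e+01],
       [-9.94616695e-01,  1.55756980e-03, -1.03610833e-01,
         6.41445089e+02],
       [ 1.03597764e-01,  3.68105705e-02, -9.93937868e-01,
         8.33140568e+02],
       [ 0.00000000e+00,  0.00000000e+00,  0.00000000e+00,
         1.0
[... 185 characters left out ...]
6e+02],
       [-2.70333597e-01, -6.01963262e-01, -7.51372064e-01,
         1.82221650e+02],
       [ 2.93512106e-01,  6.91749315e-01, -6.59798097e-01,
         8.04413093e+02],
       [ 0.00000000e+00,  0.00000000e+00,  0.00000000e+00,
         1.00000000e+00]])}
wrist {'vfov': 62.95277846677544, 'cx': 277.0619879749502, 'cy': 207.51670198695132, 'mount': array([[ 1.14375123e-03, -2.88089092e-01,  9.57602927e-01,
        -1.56959234e+02],
       [ 9.99999333e-01,  1.73280063e-04, -1.14225880e-03,
        -7.44199072e-01],
       [ 1.63138805e-04,  9.57603595e-01,  2.88089098e-01,
        -7.79375835e+01],
       [ 0.00000000e+00,  0.00000000e+00,  0.00000000e+00,
         1.00000000e+00]])}
```

View pics/top0.png

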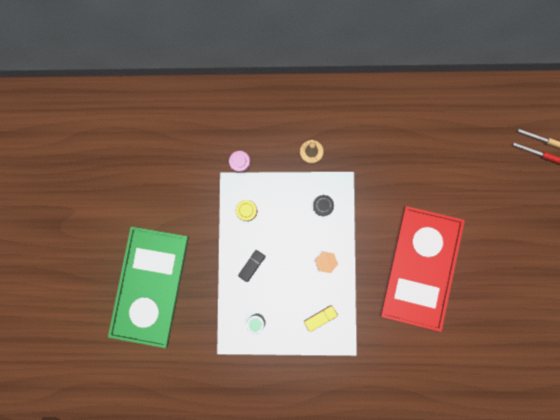

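View pics/side0.png

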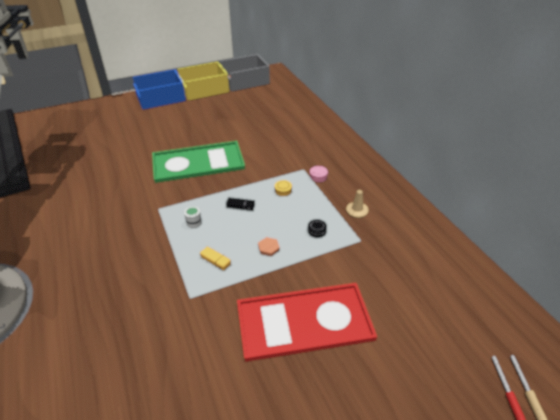

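View pics/wrist0.png

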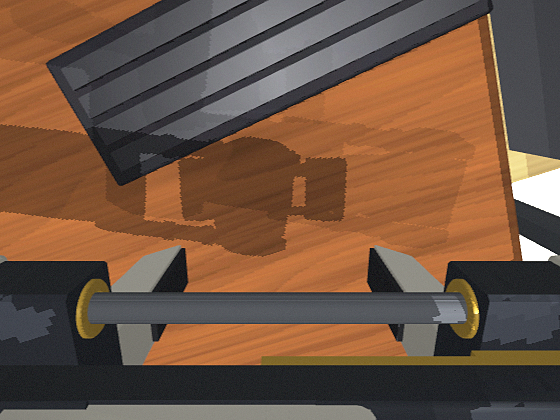

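Candidates in the top view:
- Gold round: yellow disc (246,210). The pink disc (239,161) is its look-alike, to leave alone.
- Black round: (323,205), with a grey ring.
- Black oblong: (252,266). Gold oblong: (321,319).
- Bystanders: copper hexagon (326,262), loupe (256,323), cone (312,151).
- Trays: green on the left, red on the right, which is turned about 180°.

Next: a close crop and measurement.

```bash
cat > h.py <<'E'
from plant import sensors, capture, bot
import cv2, numpy as np
from scipy.spatial.transform import Rotation as R
def K(c):
    f=c["frame"].shape[0]/2/np.tan(np.radians(c["vfov"])/2); return np.array([[f,0,c["cx"]],[0,f,c["cy"]],[0,0,1]])
def w2c(c,o=None):
    if "view" in c: return c["view"]
    T=np.eye(4);T[:3,:3]=R.from_euler("xyz",o["tcp_rot"]).as_matrix();T[:3,3]=o["tool_pos"]
    return np.linalg.inv(T@c["mount"])
def ray(c,px,z,o=None):
    V=np.linalg.inv(w2c(c,o)); px=np.atleast_2d(np.asarray(px,float))
    d=np.c_[px,np.ones(len(px))]@np.linalg.inv(K(c)).T@V[:3,:3].T; p=V[:3,3]
    return p+d*((z-p[2])/d[:,2])[:,None]
def blobs(m,amin=60):
    cs,_=cv2.findContours(m.astype(np.uint8),cv2.RETR_EXTERNAL,cv2.CHAIN_APPROX_NONE)
    return sorted([c for c in cs if cv2.contourArea(c)>amin],key=cv2.contourArea,reverse=True)
def hsv(c): return cv2.cvtColor(c["frame"],cv2.COLOR_BGR2HSV).astype(int).transpose(2,0,1)
def rect(c,ct,z,o=None):
    P=ray(c,ct[:,0,:],z,o)[:,:2].astype(np.float32); (x,y),(w,h),a=cv2.minAreaRect(P)
    if w<h: w,h,a=h,w,a+90
    return np.round([x,y,w,h,(a+90)%180-90],1)   # deg: yaw of long side
E
python3 - <<'E'
from h import *
c=capture("top"); f=c["frame"]
cv2.imwrite("pics/crop1.png",cv2.resize(f[130:360,100:470],None,fx=2.1,fy=2.1,interpolation=cv2.INTER_CUBIC))
H,S,V=hsv(c)
def show(n,m,z,x0=100,x1=470,y0=130,amin=60):
    m=m.copy(); m[:,:x0]=0;m[:,x1:]=0;m[:y0]=0;m[360:]=0
    for b in blobs(m,amin): print(n,b[:,0].mean(0).round(),rect(c,b,z))
show("green",(H>45)&(H<75)&(S>150),12,amin=2000)
show("red",((H<5)|(H>175))&(S>200)&(V>120),12,amin=2000)
show("white",(S<40)&(V>180),5,amin=300)
show("gold",(H>22)&(H<35)&(S>150)&(V>100),17)
show("black",(V<60)&(S<120),9,215,358,170)
show("copper",(H>5)&(H<20)&(S>80)&(V>140),12,215,358)
show("pink",(H>140)&(H<170)&(S>40),18)
E
```

```text
white [287. 264.] [ 5.598e+02 -3.000e-01  3.595e+02  2.700e+02 -0.000e+00]
white [417. 293.] [ 499.4 -253.3   79.4   39.    76.2]
white [154. 261.] [560.2 264.5  80.   39.7  80.2]
white [143. 312.] [459.4 282.3  56.2  54.4 -89.6]
white [428. 242.] [ 597.9 -277.6   56.4   54.9   90. ]
copper [311. 151.] [781.1 -50.3  48.1  47.2  89.6]
copper [326. 262.] [558.9 -78.5  39.6  35.6  78.7]
pink [239. 161.] [759.1  93.8  40.6  39.7  44.8]
```

View pics/crop1.png

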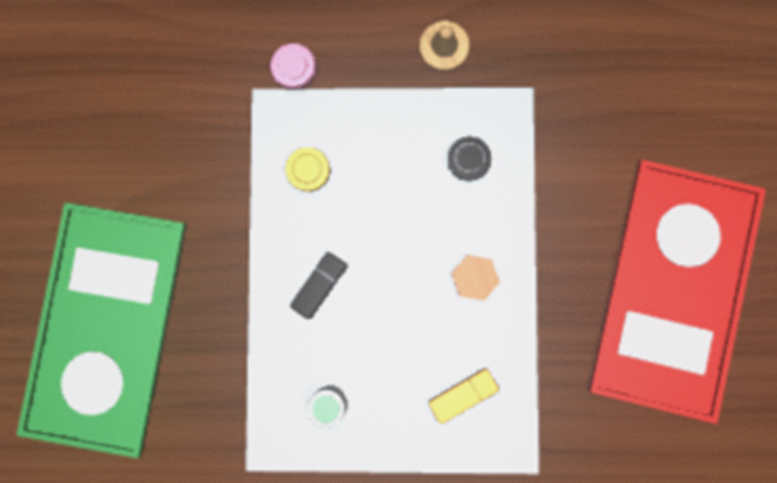

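The crop confirms the choice: yellow round with a gold lid ring, black round with a grey ring, and the pink one outside the mat. Exposure varies between pictures, so I need looser masks.

Run:
```python
from h import *
for n in("top","side"):
    c=capture(n); H,S,V=hsv(c)
    m=((S>60)|(V<110)); 
    print(n)
    if n=="top": m[:,:222]=0;m[:,352:]=0;m[:176]=0;m[350:]=0
    else: 
        poly=np.array([[166,212],[303,180],[350,236],[193,280]]); k=np.zeros(m.shape,np.uint8); cv2.fillPoly(k,[poly],1); m&=k>0
    for b in blobs(m,60):
        x,y=b[:,0].mean(0); p=b[:,0,:]
        col=c["frame"][int(y),int(x)]
        print(np.round([x,y]),col,rect(c,b,16), "at z9",rect(c,b,9)[:2])
```

```text
top
[320. 318.] [144 237 238] [450.9 -66.4  63.3  23.7 -59.9] at z9 [450.1 -66.8]
[246. 210.] [139 238 237] [6.606e+02 7.900e+01 4.000e+01 3.980e+01 4.000e-01] at z9 [661.4  79.8]
[326. 262.] [150 191 235] [558.4 -78.1  41.3  38.1 -45.2] at z9 [558.4 -78.6]
[323. 205.] [98 97 97] [ 6.691e+02 -7.320e+01  3.780e+01  3.540e+01 -3.000e-01] at z9 [670.1 -73.6]
[248. 270.] [105 103 103] [542.2  73.3  39.1  21.2 -34.9] at z9 [542.1  74. ]
[258. 256.] [107 104 104] [569.1  54.6  21.2  15.6  54.9] at z9 [569.2  55.1]
side
[215. 258.] [107 203 228] [449.3 -71.6  69.6  29.5 -60.8] at z9 [450.6 -65.1]
[268. 246.] [119 153 218] [554.7 -85.6  47.   40.1  66.6] at z9 [557.1 -79.3]
[317. 228.] [43 41 41] [666.5 -78.9  51.4  35.5  63.7] at z9 [670.1 -72.4]
[240. 204.] [24 22 22] [547.9  60.5  62.6  33.5 -34.5] at z9 [550.3  68.4]
[283. 189.] [ 94 186 215] [656.   69.1  44.   36.9  65.8] at z9 [659.6  77.1]
```

```bash
cat >> h.py <<'E'
def plan(x,y,z,jaw=None,o=None):
    o=o or sensors.get_obs(); M=R.from_euler("xyz",o["tcp_rot"]).as_matrix()
    d=M.T@(np.array([x,y,z])-o["tool_pos"])/10
    cur=np.degrees(np.arctan2(M[1,1],M[0,1]))
    s=0
    if jaw is not None: s=(jaw-cur+90)%180-90
    j=o["joint_positions"]
    print("t",round(o["time"],2),"pos",o["tool_pos"].round(1),"jaw",cur.round(1),"j1 j6",j[[0,5]].round(2),"tilt",M[:,0].round(3),"w",round(o["grip_width"],1))
    print("dx dy dz",d.round(2),"spin",round(-np.radians(s),3), "alt", round(-np.radians(s)+(np.pi if s>0 else -np.pi),3))
E
python3 - <<'E'
from h import *
c=capture("top"); H,S,V=hsv(c); m=((S>60)|(V<170)); m[:,:222]=0;m[:,352:]=0;m[:176]=0;m[350:]=0
for b in blobs(m,60): print(b[:,0].mean(0).round(),rect(c,b,16),rect(c,b,9)[:2])
plan(660.5,78.5,120,None); plan(660.5,78.5,120,80)
E
```

```text
[251. 266.] [550.9  67.5  63.5  24.9 -34.9] [550.9  68.2]
[320. 318.] [450.8 -66.2  62.8  23.7 -59.9] [450.  -66.6]
[323. 205.] [ 6.701e+02 -7.320e+01  3.980e+01  3.930e+01 -3.000e-01] [671.1 -73.6]
[246. 210.] [6.606e+02 7.900e+01 4.000e+01 3.980e+01 4.000e-01] [661.4  79.8]
[326. 262.] [558.4 -78.1  41.3  38.1 -45.2] [558.4 -78.6]
t 0.35 pos [168.  497.3 226.6] jaw 71.3 j1 j6 [ 1.1  -0.15] tilt [-0. -0. -1.] w 92.1
dx dy dz [ 10.66 -23.92  60.07] spin -0.0 alt -3.142
t 0.35 pos [168.  497.3 226.6] jaw 71.3 j1 j6 [ 1.1  -0.15] tilt [-0. -0. -1.] w 92.1
dx dy dz [ 10.66 -23.92  60.07] spin -0.151 alt 2.99
```

```bash
python3 -m crank '[{"dx":3,"dy":-8,"dz":20,"spin":-0.05},{"dx":10.66,"dy":-23.9,"dz":60.1,"spin":-0.15},{"dx":10.66,"dy":-23.9,"dz":60.1,"spin":-0.15},{"dx":10.66,"dy":-23.9,"dz":60.1,"spin":-0.15},{"dx":10.66,"dy":-23.9,"dz":60.1,"spin":-0.15},{"dx":10.66,"dy":-23.9,"dz":60.1,"spin":-0.15},{"dx":10.66,"dy":-23.9,"dz":60.1,"spin":-0.15},{"dx":10.66,"dy":-23.9,"dz":60.1,"spin":-0.15},{"dx":10.66,"dy":-23.9,"dz":60.1,"spin":-0.15},{"dx":10.66,"dy":-23.9,"dz":60.1,"spin":-0.15},{"dx":10.66,"dy":-23.9,"dz":60.1,"spin":-0.15},{"dx":10.66,"dy":-23.9,"dz":60.1,"spin":-0.15},{"dx":10.66,"dy":-23.9,"dz":60.1,"spin":-0.15},{"dx":10.66,"dy":-23.9,"dz":60.1,"spin":-0.15},{"dx":10.66,"dy":-23.9,"dz":60.1,"spin":-0.15},{"dx":10.66,"dy":-23.9,"dz":60.1,"spin":-0.15},{"dx":10.66,"dy":-23.9,"dz":60.1,"spin":-0.15},{"dx":10.66,"dy":-23.9,"dz":60.1,"spin":-0.15},{"dx":10.66,"dy":-23.9,"dz":60.1,"spin":-0.15},{"dx":10.66,"dy":-23.9,"dz":60.1,"spin":-0.15}]' 75
python3 - <<'E'
from h import *
o=sensors.get_obs(); c=capture("wrist"); cv2.imwrite("pics/w1.png",c["frame"])
H,S,V=hsv(c)
for b in blobs((H>20)&(H<38)&(S>80)&(V>90),800): print(b[:,0].mean(0).round(),rect(c,b,17,o))
plan(660.5,78.5,4,80)
E
```

```text
time: 2.02
tool_pos: [660.1, 79.8, 120.5]
tcp_rot: [2.258, 1.57, 2.084]
contact_force: [-0.7, 0.6, 0.7]
grip_width: 68.8
[275. 206.] [658.9  78.6  40.4  39.  -10. ]
t 2.07 pos [660.2  80.  120.7] jaw 80.0 j1 j6 [ 0.01 -1.39] tilt [ 0.  0. -1.] w 68.5
dx dy dz [11.67 -0.14  0.05] spin 0.0 alt -3.141
```

View pics/w1.png

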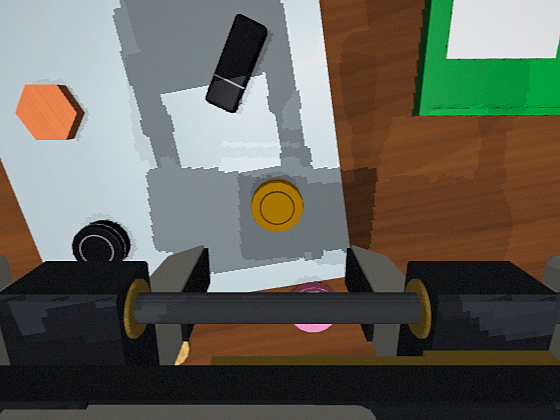

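The wrist view shows the gold box at (275,206), which casts to (659,79). That agrees with the top view within 2 mm. Descending and gripping.

```bash
python3 -m crank '[{"dx":3,"dy":-0.1},{"dx":6,"dy":-0.1},{"dx":8.5,"dy":-0.1},{"dx":10,"dy":-0.1},{"dx":11,"dy":-0.1},{"dx":11.6,"dy":-0.1},{"dx":11.6,"dy":-0.1},{"dx":11.6,"dy":-0.1}]'
python3 -m crank '[{"dx":0},{"dx":0},{"dx":0},{"dx":0},{"dx":0},{"dx":0},{"dx":0},{"dx":0}]' 30
python3 -m crank '[{"dx":-0.5},{"dx":-2},{"dx":-5},{"dx":-8},{"dx":-8},{"dx":-8}]'
python3 - <<'E'
from h import *
o=sensors.get_obs(); c=capture("wrist"); cv2.imwrite("pics/w2.png",c["frame"])
plan(459.4,282.3,80,80)
E
```

```text
t 2.12 pos [660.3  80.  120.9] jaw 80.0 j1 j6 [ 0.01 -1.39] tilt [ 0.001  0.    -1.   ] w 68.8
dx dy dz [  4.08  16.45 -23.29] spin 0.0 alt -3.141invalid input at $[0]: expected keys dx, dy, dz, spin
invalid input at $[0]: expected keys dx, dy, dz, spin
invalid input at $[0]: expected keys dx, dy, dz, spin
```

View pics/w2.png

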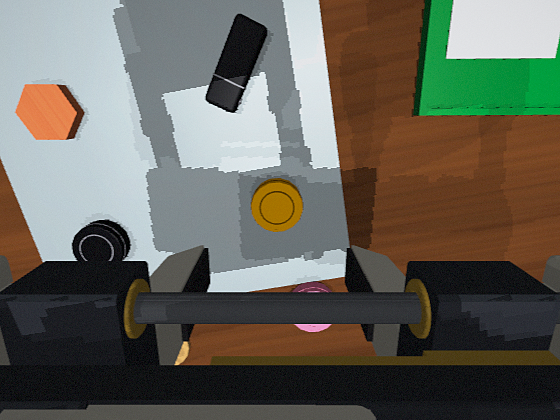

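All four keys are required, so nothing moved and the view is unchanged.

```bash
python3 -m crank '[{"dx":3,"dy":-0.1,"dz":0,"spin":0},{"dx":6,"dy":-0.1,"dz":0,"spin":0},{"dx":8.5,"dy":-0.1,"dz":0,"spin":0},{"dx":10,"dy":-0.1,"dz":0,"spin":0},{"dx":11,"dy":-0.1,"dz":0,"spin":0},{"dx":11.6,"dy":-0.1,"dz":0,"spin":0},{"dx":11.6,"dy":-0.1,"dz":0,"spin":0},{"dx":11.6,"dy":-0.1,"dz":0,"spin":0}]'
```

```text
time: 2.78
tool_pos: [661.3, 78.0, 5.1]
tcp_rot: [0.233, 1.569, 0.058]
contact_force: [-0.3, -0.1, 0.3]
grip_width: 68.9
```

```bash
python3 -m crank '[{"dx":0.1,"dy":0,"dz":0,"spin":0},{"dx":0.1,"dy":0,"dz":0,"spin":0},{"dx":0.1,"dy":0,"dz":0,"spin":0},{"dx":0.1,"dy":0,"dz":0,"spin":0},{"dx":0.1,"dy":0,"dz":0,"spin":0},{"dx":0.1,"dy":0,"dz":0,"spin":0},{"dx":0.1,"dy":0,"dz":0,"spin":0},{"dx":0.1,"dy":0,"dz":0,"spin":0}]' 20
```

```text
time: 3.45
tool_pos: [661.1, 77.8, 3.7]
tcp_rot: [0.458, 1.57, 0.282]
contact_force: [-0.4, 1.9, 3.5]
grip_width: 41.0
```

```bash
python3 -m crank '[{"dx":-0.5,"dy":0,"dz":0,"spin":0},{"dx":-2,"dy":0,"dz":0,"spin":0},{"dx":-5,"dy":0,"dz":0,"spin":0},{"dx":-8,"dy":0,"dz":0,"spin":0},{"dx":-8,"dy":0,"dz":0,"spin":0},{"dx":-8,"dy":0,"dz":0,"spin":0}]'
python3 - <<'E'
from h import *
o=sensors.get_obs(); c=capture("wrist"); cv2.imwrite("pics/w3.png",c["frame"])
plan(459.4,282.3,60,80)
E
```

```text
time: 3.95
tool_pos: [661.8, 77.5, 85.1]
tcp_rot: [0.136, 1.567, -0.04]
contact_force: [0.2, 0.5, -0.8]
grip_width: 41.1
t 4.0 pos [660.6  77.5  83.2] jaw 79.9 j1 j6 [ 0.   -1.39] tilt [ 0. -0. -1.] w 41.1
dx dy dz [  2.32  16.65 -23.39] spin -0.001 alt 3.14
```

View pics/w3.png

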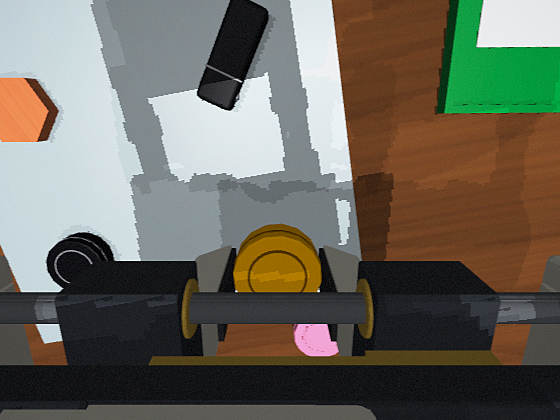

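Gold box is held level at (277,270). Carrying it to the green tray.

```bash
python3 -m crank '[{"dx":0,"dy":2,"dz":-2.8,"spin":0},{"dx":0,"dy":4,"dz":-5.6,"spin":0},{"dx":0,"dy":6,"dz":-8.4,"spin":0},{"dx":0,"dy":8,"dz":-11.2,"spin":0},{"dx":0,"dy":10,"dz":-14,"spin":0},{"dx":0,"dy":12,"dz":-16.8,"spin":0},{"dx":0,"dy":14,"dz":-19.6,"spin":0},{"dx":0.5,"dy":15.5,"dz":-21.8,"spin":0},{"dx":1.2,"dy":16.3,"dz":-22.9,"spin":0},{"dx":2.3,"dy":16.6,"dz":-23.4,"spin":0},{"dx":2.3,"dy":16.6,"dz":-23.4,"spin":0},{"dx":2.3,"dy":16.6,"dz":-23.4,"spin":0}]'
python3 - <<'E'
from h import *
o=sensors.get_obs(); c=capture("wrist"); cv2.imwrite("pics/w4.png",c["frame"])
plan(459.4,282.3,9,80)
E
```

```text
time: 5.0
tool_pos: [458.7, 281.4, 58.7]
tcp_rot: [-2.472, 1.568, -2.647]
contact_force: [-0.2, 0.1, -1.2]
grip_width: 41.4
t 5.05 pos [459.6 281.4  59.4] jaw 79.9 j1 j6 [ 0.41 -0.99] tilt [-0.001 -0.001 -1.   ] w 41.0
dx dy dz [ 5.04  0.09 -0.03] spin -0.002 alt 3.14
```

View pics/w4.png

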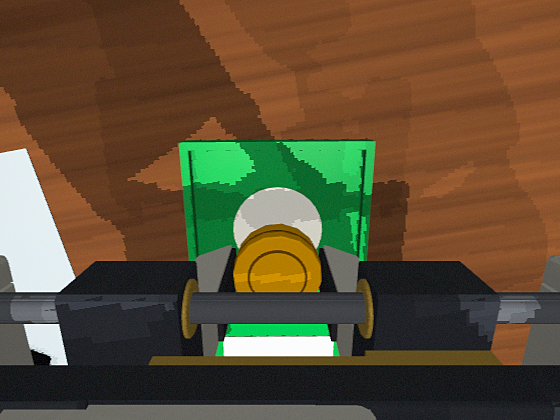

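Box lines up with the patch at about (277,230). Lowering slowly.

```bash
python3 -m crank '[{"dx":2,"dy":0.1,"dz":0,"spin":0},{"dx":3.2,"dy":0.1,"dz":0,"spin":0},{"dx":4,"dy":0.1,"dz":0,"spin":0},{"dx":4.4,"dy":0.1,"dz":0,"spin":0},{"dx":4.7,"dy":0.1,"dz":0,"spin":0},{"dx":4.85,"dy":0.1,"dz":0,"spin":0},{"dx":4.95,"dy":0.1,"dz":0,"spin":0},{"dx":5,"dy":0.1,"dz":0,"spin":0},{"dx":5,"dy":0.1,"dz":0,"spin":0},{"dx":5,"dy":0.1,"dz":0,"spin":0}]'
python3 - <<'E'
from h import *
for i in range(6):
    capture("top"); o=sensors.get_obs(); print(o["tool_pos"].round(1),o["contact_force"].round(1))
E
```

```text
time: 5.88
tool_pos: [459.8, 283.1, 10.5]
tcp_rot: [0.661, 1.57, 0.486]
contact_force: [-0.2, 0.0, -1.9]
grip_width: 41.1
[459.7 283.1  10.5] [-0.6  0.8 -1.3]
[459.7 283.1  10.4] [-0.3  0.2 -1.8]
[459.7 283.1  10.4] [ 0.3 -0.3 -1.2]
[459.6 283.1  10.3] [-1.1 -0.4 -1.4]
[459.6 283.1  10.3] [-0.2  0.3 -1.2]
[459.6 283.   10.2] [-1.  -0.7 -0.6]
```

```bash
python3 -m crank '[{"dx":0.06,"dy":0,"dz":0,"spin":0},{"dx":0.12,"dy":0,"dz":0,"spin":0},{"dx":0.18,"dy":0,"dz":0,"spin":0},{"dx":0.18,"dy":0,"dz":0,"spin":0},{"dx":0.18,"dy":0,"dz":0,"spin":0},{"dx":0.18,"dy":0,"dz":0,"spin":0}]'
```

```text
time: 6.68
tool_pos: [459.6, 283.0, 8.6]
tcp_rot: [0.806, 1.571, 0.631]
contact_force: [-1.8, -0.5, 4.3]
grip_width: 41.3
```

Touchdown at 4 N. Releasing to about 55 mm, within the rim.

```bash
python3 -m crank '[{"dx":0,"dy":0,"dz":0,"spin":0},{"dx":0,"dy":0,"dz":0,"spin":0},{"dx":0,"dy":0,"dz":0,"spin":0},{"dx":0,"dy":0,"dz":0,"spin":0},{"dx":0,"dy":0,"dz":0,"spin":0},{"dx":-1,"dy":0,"dz":0,"spin":0},{"dx":-3,"dy":0,"dz":0,"spin":0},{"dx":-6,"dy":0,"dz":0,"spin":0},{"dx":-9,"dy":0,"dz":0,"spin":0},{"dx":-9,"dy":0,"dz":0,"spin":0},{"dx":-9,"dy":0,"dz":0,"spin":0}]' 58
python3 - <<'E'
from h import *
o=sensors.get_obs(); c=capture("wrist"); cv2.imwrite("pics/w5.png",c["frame"])
H,S,V=hsv(c)
for b in blobs((H>18)&(H<38)&(S>80)&(V>60),800): print(b[:,0].mean(0).round(),rect(c,b,22,o))
for b in blobs((S<40)&(V>120),800): print(b[:,0].mean(0).round(),rect(c,b,5,o))
plan(550.9,67.5,110,55)
E
```

```text
time: 7.6
tool_pos: [460.7, 283.5, 100.7]
tcp_rot: [0.603, 1.566, 0.428]
contact_force: [-0.0, 0.0, -0.8]
grip_width: 53.6
[351. 359.] [592.2 323.  295.3  14.   79.8]
[276. 210.] [456.4 282.3  44.5  39.7  -8.8]
[ 42. 216.] [437.2  96.7 114.9  82.2  -0. ]
[273. 207.] [458.8 280.3  57.8  56.3  79.9]
[275. 332.] [569.9 261.4  80.4  17.3  79.9]
t 7.65 pos [459.7 283.1  99.2] jaw 79.9 j1 j6 [ 0.41 -0.99] tilt [ 0.001  0.001 -1.   ] w 53.2
dx dy dz [ -1.08 -19.63  12.75] spin 0.435 alt -2.706
```

View pics/w5.png

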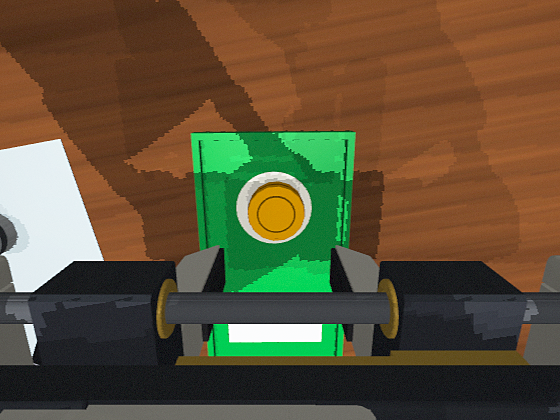

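The gold box sits wholly inside its patch: box at (276,210), patch at (273,207). Next the black oblong.

```bash
python3 -m crank '[{"dx":-1,"dy":-3,"dz":2,"spin":0.1},{"dx":-1,"dy":-6,"dz":4,"spin":0.2},{"dx":-1,"dy":-9,"dz":6,"spin":0.3},{"dx":-1,"dy":-12,"dz":8,"spin":0.4},{"dx":-1,"dy":-15,"dz":10,"spin":0.435},{"dx":-1,"dy":-18,"dz":11.7,"spin":0.435},{"dx":-1,"dy":-19.6,"dz":12.75,"spin":0.435},{"dx":-1,"dy":-19.6,"dz":12.75,"spin":0.435},{"dx":-1,"dy":-19.6,"dz":12.75,"spin":0.435},{"dx":-1,"dy":-19.6,"dz":12.75,"spin":0.435}]'
python3 - <<'E'
from h import *
o=sensors.get_obs(); c=capture("wrist"); cv2.imwrite("pics/w6.png",c["frame"])
H,S,V=hsv(c); m=(V<70); m[260:]=0
for b in blobs(m,800): print(b[:,0].mean(0).round(),rect(c,b,12,o))
plan(550.9,67.5,4,55)
E
```

```text
time: 8.48
tool_pos: [549.8, 68.3, 107.4]
tcp_rot: [-2.733, 1.568, 2.939]
contact_force: [0.4, -0.3, -0.1]
grip_width: 53.0
[64. 32.] [376.2  25.7 100.1  50.3  55. ]
[278. 198.] [542.2  73.   46.   23.4 -34.4]
[429.  88.] [541.9 203.6 131.2   6.   -9.7]
t 8.53 pos [549.9  68.7 107.6] jaw 55.1 j1 j6 [-0.01 -0.98] tilt [-0.002  0.    -1.   ] w 53.4
dx dy dz [10.36 -0.03  0.17] spin 0.001 alt -3.141
```

View pics/w6.png

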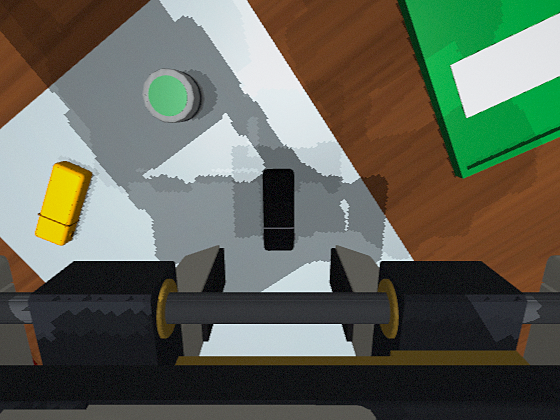

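The black oblong at (278,209) is square to the jaws. Its centre agrees with the top view.

```bash
python3 -m crank '[{"dx":3,"dy":-0.05,"dz":0.15,"spin":0},{"dx":6,"dy":-0.05,"dz":0.15,"spin":0},{"dx":8.5,"dy":-0.05,"dz":0.15,"spin":0},{"dx":9.5,"dy":-0.05,"dz":0.15,"spin":0},{"dx":10.1,"dy":-0.05,"dz":0.15,"spin":0},{"dx":10.3,"dy":-0.05,"dz":0.15,"spin":0},{"dx":10.3,"dy":-0.05,"dz":0.15,"spin":0},{"dx":10.3,"dy":-0.05,"dz":0.15,"spin":0},{"dx":10.3,"dy":-0.05,"dz":0.15,"spin":0}]'
```

```text
time: 9.28
tool_pos: [552.7, 66.5, 6.7]
tcp_rot: [0.619, 1.568, 0.009]
contact_force: [0.6, 0.6, 0.1]
grip_width: 53.1
```

```bash
python3 -m crank '[{"dx":0.15,"dy":0,"dz":-0.15,"spin":0},{"dx":0.25,"dy":0,"dz":-0.15,"spin":0},{"dx":0.25,"dy":0,"dz":-0.15,"spin":0}]'
python3 -m crank '[{"dx":0,"dy":0,"dz":0,"spin":0},{"dx":0,"dy":0,"dz":0,"spin":0},{"dx":0,"dy":0,"dz":0,"spin":0},{"dx":0,"dy":0,"dz":0,"spin":0},{"dx":0,"dy":0,"dz":0,"spin":0},{"dx":0,"dy":0,"dz":0,"spin":0},{"dx":0,"dy":0,"dz":0,"spin":0}]' 10
```

```text
time: 9.53
tool_pos: [550.5, 67.3, 3.0]
tcp_rot: [0.914, 1.571, 0.303]
contact_force: [-0.3, 0.2, 0.3]
grip_width: 53.3
time: 10.12
tool_pos: [550.6, 67.3, 2.8]
tcp_rot: [1.18, 1.571, 0.57]
contact_force: [-1.2, 0.0, -0.6]
grip_width: 24.1
```

```bash
python3 -m crank '[{"dx":-0.5,"dy":0,"dz":0,"spin":0},{"dx":-2,"dy":0,"dz":0,"spin":0},{"dx":-5,"dy":0,"dz":0,"spin":0},{"dx":-7,"dy":0,"dz":0,"spin":0},{"dx":-7,"dy":0,"dz":0,"spin":0},{"dx":-7,"dy":0,"dz":0,"spin":0}]'
python3 - <<'E'
from h import *
o=sensors.get_obs(); c=capture("wrist"); cv2.imwrite("pics/w7.png",c["frame"])
plan(560.2,264.5,60,-9.8)
E
```

```text
time: 10.62
tool_pos: [551.2, 67.3, 74.0]
tcp_rot: [0.612, 1.568, 0.001]
contact_force: [0.2, 0.8, 0.1]
grip_width: 23.8
t 10.67 pos [550.3  67.3  72.9] jaw 55.0 j1 j6 [-0.02 -0.98] tilt [ 0.  0. -1.] w 23.8
dx dy dz [  1.29  16.72 -10.49] spin 1.131 alt -2.011
```

View pics/w7.png

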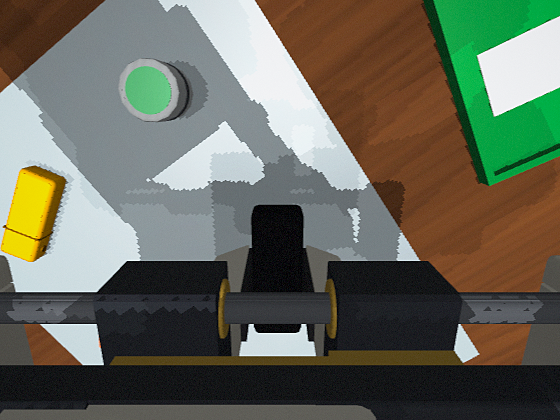

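Held level at (277,265). Carrying it to the green oblong patch with a 65° turn.

```bash
python3 -m crank '[{"dx":0,"dy":1.7,"dz":-1,"spin":0.11},{"dx":0,"dy":3.4,"dz":-2,"spin":0.22},{"dx":0,"dy":5.1,"dz":-3.1,"spin":0.33},{"dx":0,"dy":6.8,"dz":-4.2,"spin":0.44},{"dx":0,"dy":8.5,"dz":-5.3,"spin":0.55},{"dx":0,"dy":10.2,"dz":-6.4,"spin":0.66},{"dx":0,"dy":11.9,"dz":-7.5,"spin":0.77},{"dx":0,"dy":13.6,"dz":-8.6,"spin":0.88},{"dx":0,"dy":15,"dz":-9.5,"spin":0.99},{"dx":0.5,"dy":16.2,"dz":-10.2,"spin":1.08},{"dx":1.3,"dy":16.7,"dz":-10.5,"spin":1.13},{"dx":1.3,"dy":16.7,"dz":-10.5,"spin":1.13},{"dx":1.3,"dy":16.7,"dz":-10.5,"spin":1.13},{"dx":1.3,"dy":16.7,"dz":-10.5,"spin":1.13}]'
python3 - <<'E'
from h import *
o=sensors.get_obs(); c=capture("wrist"); cv2.imwrite("pics/w8.png",c["frame"])
plan(560.2,264.5,8,-9.8)
E
```

```text
time: 11.83
tool_pos: [559.9, 263.7, 59.1]
tcp_rot: [-1.009, 1.569, -2.748]
contact_force: [-0.9, 0.5, -0.5]
grip_width: 23.6
t 11.88 pos [560.2 263.6  59.6] jaw -9.7 j1 j6 [0.32 0.49] tilt [-0.001 -0.    -1.   ] w 23.4
dx dy dz [ 5.16 -0.01 -0.09] spin 0.002 alt -3.14
```

View pics/w8.png

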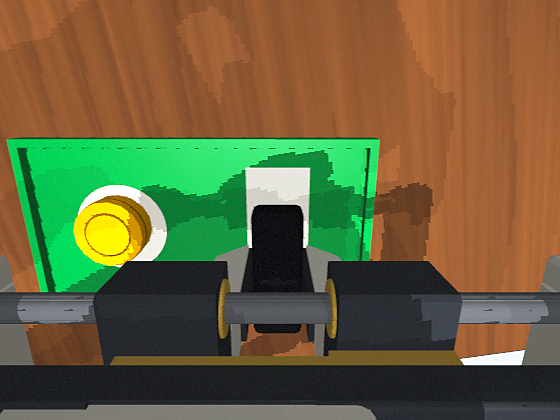

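Case and patch share the axis at column 277. Lowering.

```bash
python3 -m crank '[{"dx":2,"dy":0,"dz":-0.1,"spin":0},{"dx":3.2,"dy":0,"dz":-0.1,"spin":0},{"dx":4,"dy":0,"dz":-0.1,"spin":0},{"dx":4.4,"dy":0,"dz":-0.1,"spin":0},{"dx":4.7,"dy":0,"dz":-0.1,"spin":0},{"dx":4.85,"dy":0,"dz":-0.1,"spin":0},{"dx":4.95,"dy":0,"dz":-0.1,"spin":0},{"dx":5,"dy":0,"dz":-0.1,"spin":0},{"dx":5,"dy":0,"dz":-0.1,"spin":0},{"dx":5,"dy":0,"dz":-0.1,"spin":0}]'
python3 -m crank '[{"dx":0.04,"dy":0,"dz":0,"spin":0},{"dx":0.08,"dy":0,"dz":0,"spin":0},{"dx":0.12,"dy":0,"dz":0,"spin":0},{"dx":0.12,"dy":0,"dz":0,"spin":0},{"dx":0.12,"dy":0,"dz":0,"spin":0}]'
```

```text
time: 12.72
tool_pos: [560.7, 265.4, 10.2]
tcp_rot: [2.152, 1.57, 0.412]
contact_force: [0.1, -0.0, -0.1]
grip_width: 23.5
time: 13.13
tool_pos: [560.4, 265.3, 8.6]
tcp_rot: [-2.935, 1.571, 1.607]
contact_force: [0.9, -1.2, -0.2]
grip_width: 23.6
```

```bash
python3 -m crank '[{"dx":0.05,"dy":0,"dz":0,"spin":0},{"dx":0.1,"dy":0,"dz":0,"spin":0},{"dx":0.1,"dy":0,"dz":0,"spin":0},{"dx":0.1,"dy":0,"dz":0,"spin":0},{"dx":0.1,"dy":0,"dz":0,"spin":0}]'
```

```text
time: 13.55
tool_pos: [560.5, 265.4, 7.8]
tcp_rot: [2.35, 1.571, 0.609]
contact_force: [-2.0, -1.0, 1.9]
grip_width: 23.7
```

Touching (2 N). Releasing and lifting.

```bash
python3 -m crank '[{"dx":0,"dy":0,"dz":0,"spin":0},{"dx":0,"dy":0,"dz":0,"spin":0},{"dx":0,"dy":0,"dz":0,"spin":0},{"dx":0,"dy":0,"dz":0,"spin":0},{"dx":0,"dy":0,"dz":0,"spin":0},{"dx":-1,"dy":0,"dz":0,"spin":0},{"dx":-3,"dy":0,"dz":0,"spin":0},{"dx":-6,"dy":0,"dz":0,"spin":0},{"dx":-10,"dy":0,"dz":0,"spin":0},{"dx":-10,"dy":0,"dz":0,"spin":0},{"dx":-10,"dy":0,"dz":0,"spin":0}]' 45
python3 - <<'E'
from h import *
o=sensors.get_obs(); c=capture("wrist"); cv2.imwrite("pics/w9.png",c["frame"])
print("jaws along red tray x/y:"); plan(670.1,-73.3,115,-14)
plan(670.1,-73.3,115,76)
E
```

```text
time: 14.47
tool_pos: [562.2, 265.9, 111.3]
tcp_rot: [2.074, 1.564, 0.333]
contact_force: [-0.2, -0.5, -0.1]
grip_width: 41.3
jaws along red tray x/y:
t 14.52 pos [560.9 265.5 109.1] jaw -9.7 j1 j6 [0.32 0.49] tilt [ 0.002  0.001 -1.   ] w 41.6
dx dy dz [-0.59 16.49 31.55] spin 0.074 alt -3.067
t 14.52 pos [560.9 265.5 109.1] jaw -9.7 j1 j6 [0.32 0.49] tilt [ 0.002  0.001 -1.   ] w 41.6
dx dy dz [-0.59 16.49 31.55] spin -1.496 alt 1.645
```

View pics/w9.png

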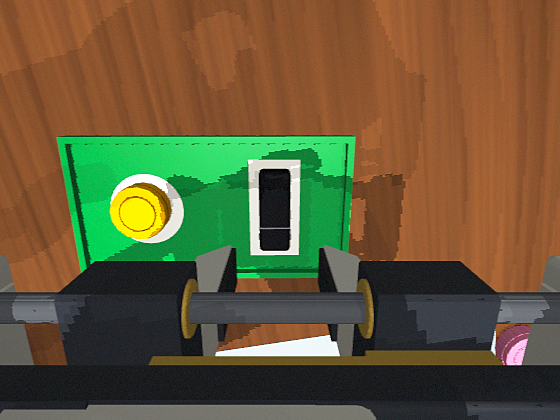

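The black case lies within its felt patch. Now the black round.

```bash
python3 -m crank '[{"dx":-0.6,"dy":1.6,"dz":3.1,"spin":0.02},{"dx":-0.6,"dy":3.2,"dz":6.2,"spin":0.07},{"dx":-0.6,"dy":4.9,"dz":9.3,"spin":0.07},{"dx":-0.6,"dy":6.5,"dz":12.4,"spin":0.07},{"dx":-0.6,"dy":8.1,"dz":15.5,"spin":0.07},{"dx":-0.6,"dy":9.7,"dz":18.6,"spin":0.07},{"dx":-0.6,"dy":11.3,"dz":21.7,"spin":0.07},{"dx":-0.6,"dy":13,"dz":24.8,"spin":0.07},{"dx":-0.6,"dy":14.6,"dz":28,"spin":0.07},{"dx":-0.6,"dy":16,"dz":30.5,"spin":0.07},{"dx":-0.6,"dy":16.5,"dz":31.5,"spin":0.07},{"dx":-0.6,"dy":16.5,"dz":31.5,"spin":0.07},{"dx":-0.6,"dy":16.5,"dz":31.5,"spin":0.07}]' 75
python3 - <<'E'
from h import *
o=sensors.get_obs(); c=capture("wrist"); cv2.imwrite("pics/w10.png",c["frame"])
H,S,V=hsv(c); m=(V<70); m[258:]=0
for b in blobs(m,800): print(b[:,0].mean(0).round(),rect(c,b,14,o))
plan(670.1,-73.3,4,-14)
E
```

```text
time: 15.6
tool_pos: [668.9, -72.5, 112.3]
tcp_rot: [-1.803, 1.568, 2.669]
contact_force: [0.1, 1.3, -0.1]
grip_width: 68.8
[280. 207.] [670.8 -72.9  43.8  40.7  76.2]
[385. 208.] [754.2 -97.8  75.7  32.1 -88.8]
t 15.65 pos [668.9 -71.6 112.7] jaw -13.7 j1 j6 [-0.22  0.02] tilt [-0.002  0.001 -1.   ] w 68.9
dx dy dz [10.87  0.18  0.15] spin 0.005 alt -3.137
```

View pics/w10.png

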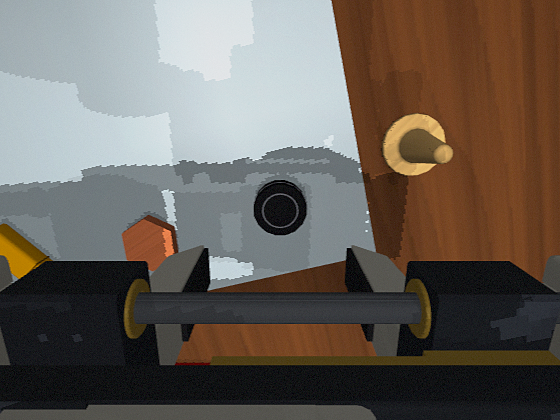

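Black round with its grey ring at (280,207) agrees with the top view. The hexagon and cone are clear of the jaws.

```bash
python3 -m crank '[{"dx":3,"dy":0.15,"dz":0.1,"spin":0},{"dx":6,"dy":0.15,"dz":0.1,"spin":0},{"dx":8.5,"dy":0.15,"dz":0.1,"spin":0},{"dx":9.8,"dy":0.15,"dz":0.1,"spin":0},{"dx":10.5,"dy":0.15,"dz":0.1,"spin":0},{"dx":10.8,"dy":0.15,"dz":0.1,"spin":0},{"dx":10.8,"dy":0.15,"dz":0.1,"spin":0},{"dx":10.8,"dy":0.15,"dz":0.1,"spin":0},{"dx":10.8,"dy":0.15,"dz":0.1,"spin":0}]'
```

```text
time: 16.4
tool_pos: [672.0, -74.5, 7.3]
tcp_rot: [1.636, 1.568, -0.174]
contact_force: [0.2, 0.7, 0.4]
grip_width: 68.6
```

```bash
python3 -m crank '[{"dx":0.1,"dy":0,"dz":0,"spin":0},{"dx":0.2,"dy":0,"dz":0,"spin":0},{"dx":0.2,"dy":0,"dz":0,"spin":0},{"dx":0.2,"dy":0,"dz":0,"spin":0}]'
python3 -m crank '[{"dx":0,"dy":0,"dz":0,"spin":0},{"dx":0,"dy":0,"dz":0,"spin":0},{"dx":0,"dy":0,"dz":0,"spin":0},{"dx":0,"dy":0,"dz":0,"spin":0},{"dx":0,"dy":0,"dz":0,"spin":0},{"dx":0,"dy":0,"dz":0,"spin":0},{"dx":0,"dy":0,"dz":0,"spin":0}]' 20
```

```text
time: 16.73
tool_pos: [671.0, -74.5, 3.7]
tcp_rot: [2.316, 1.571, 0.505]
contact_force: [-1.1, -0.4, -0.6]
grip_width: 68.8
time: 17.32
tool_pos: [671.0, -74.4, 3.6]
tcp_rot: [-2.688, 1.571, 1.785]
contact_force: [-0.4, 0.6, -0.4]
grip_width: 41.1
```

```bash
python3 -m crank '[{"dx":-0.5,"dy":0,"dz":0,"spin":0},{"dx":-2,"dy":0,"dz":0,"spin":0},{"dx":-5,"dy":0,"dz":0,"spin":0},{"dx":-7,"dy":0,"dz":0,"spin":0},{"dx":-7,"dy":0,"dz":0,"spin":0},{"dx":-7,"dy":0,"dz":0,"spin":0}]'
python3 - <<'E'
from h import *
o=sensors.get_obs(); c=capture("wrist"); cv2.imwrite("pics/w11.png",c["frame"])
plan(597.9,-277.6,60,-14)
E
```

```text
time: 17.82
tool_pos: [671.8, -74.5, 75.2]
tcp_rot: [1.621, 1.568, -0.19]
contact_force: [-0.3, 0.1, -0.5]
grip_width: 41.0
t 17.87 pos [670.8 -74.3  73.6] jaw -13.8 j1 j6 [-0.22  0.02] tilt [-0.  0. -1.] w 41.0
dx dy dz [ 1.35 -2.24 21.48] spin 0.004 alt -3.137
```

View pics/w11.png

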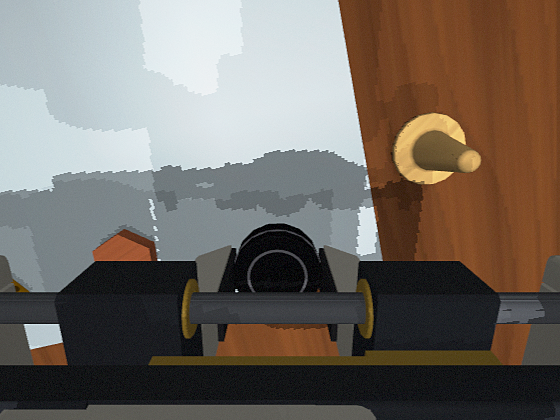

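Black round is held at (277,270). Carrying it to the red round patch.

```bash
python3 -m crank '[{"dx":0,"dy":-0.3,"dz":2.5,"spin":0},{"dx":0,"dy":-0.6,"dz":5.5,"spin":0},{"dx":0,"dy":-0.9,"dz":8.5,"spin":0},{"dx":0,"dy":-1.2,"dz":11.5,"spin":0},{"dx":0,"dy":-1.5,"dz":14.5,"spin":0},{"dx":0,"dy":-1.9,"dz":17.5,"spin":0},{"dx":0.5,"dy":-2.1,"dz":20,"spin":0},{"dx":1,"dy":-2.2,"dz":21.2,"spin":0},{"dx":1.35,"dy":-2.2,"dz":21.5,"spin":0},{"dx":1.35,"dy":-2.2,"dz":21.5,"spin":0},{"dx":1.35,"dy":-2.2,"dz":21.5,"spin":0}]'
python3 - <<'E'
from h import *
o=sensors.get_obs(); c=capture("wrist"); cv2.imwrite("pics/w12.png",c["frame"])
plan(597.9,-277.6,9,-14)
E
```

```text
time: 18.78
tool_pos: [598.6, -276.4, 59.1]
tcp_rot: [-2.199, 1.569, 2.275]
contact_force: [0.7, 0.4, -0.2]
grip_width: 41.7
t 18.83 pos [ 598.9 -276.2   59.6] jaw -13.7 j1 j6 [-0.55 -0.31] tilt [-0.001  0.001 -1.   ] w 41.3
dx dy dz [ 5.06 -0.06  0.16] spin 0.006 alt -3.136
```

View pics/w12.png

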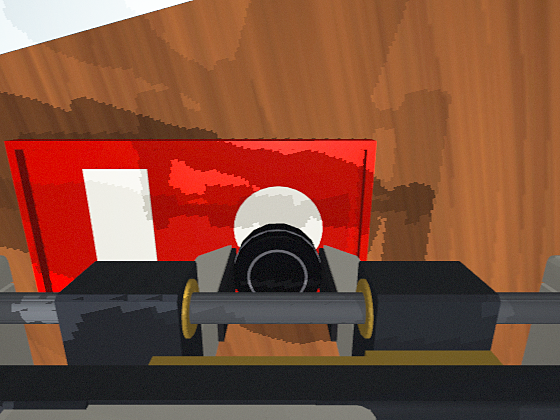

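Aligned with the patch at (277,225). Lowering.

```bash
python3 -m crank '[{"dx":2,"dy":0,"dz":0.1,"spin":0},{"dx":3.2,"dy":0,"dz":0.1,"spin":0},{"dx":4,"dy":0,"dz":0.1,"spin":0},{"dx":4.4,"dy":0,"dz":0.1,"spin":0},{"dx":4.7,"dy":0,"dz":0.1,"spin":0},{"dx":4.85,"dy":0,"dz":0.1,"spin":0},{"dx":4.9,"dy":0,"dz":0.1,"spin":0},{"dx":4.95,"dy":0,"dz":0.1,"spin":0},{"dx":4.95,"dy":0,"dz":0.1,"spin":0},{"dx":4.95,"dy":0,"dz":0.1,"spin":0}]'
python3 -m crank '[{"dx":0.05,"dy":0,"dz":0,"spin":0},{"dx":0.1,"dy":0,"dz":0,"spin":0},{"dx":0.13,"dy":0,"dz":0,"spin":0},{"dx":0.13,"dy":0,"dz":0,"spin":0},{"dx":0.13,"dy":0,"dz":0,"spin":0}]'
```

```text
time: 19.67
tool_pos: [598.5, -279.1, 11.0]
tcp_rot: [1.381, 1.57, -0.43]
contact_force: [0.2, -0.7, -0.3]
grip_width: 41.3
time: 20.08
tool_pos: [598.3, -278.9, 9.3]
tcp_rot: [-2.717, 1.571, 1.756]
contact_force: [0.0, -1.1, -0.5]
grip_width: 41.3
```

```bash
python3 -m crank '[{"dx":0.04,"dy":0,"dz":0,"spin":0},{"dx":0.08,"dy":0,"dz":0,"spin":0},{"dx":0.1,"dy":0,"dz":0,"spin":0},{"dx":0.1,"dy":0,"dz":0,"spin":0},{"dx":0.1,"dy":0,"dz":0,"spin":0}]'
```

```text
time: 20.5
tool_pos: [598.3, -278.9, 8.6]
tcp_rot: [1.928, 1.571, 0.117]
contact_force: [-0.5, -0.3, 2.1]
grip_width: 41.3
```

Touching (2 N). Releasing.

```bash
python3 -m crank '[{"dx":0,"dy":0,"dz":0,"spin":0},{"dx":0,"dy":0,"dz":0,"spin":0},{"dx":0,"dy":0,"dz":0,"spin":0},{"dx":0,"dy":0,"dz":0,"spin":0},{"dx":0,"dy":0,"dz":0,"spin":0},{"dx":-1,"dy":0,"dz":0,"spin":0},{"dx":-3,"dy":0,"dz":0,"spin":0},{"dx":-6,"dy":0,"dz":0,"spin":0},{"dx":-10,"dy":0,"dz":0,"spin":0},{"dx":-10,"dy":0,"dz":0,"spin":0},{"dx":-10,"dy":0,"dz":0,"spin":0}]' 58
python3 - <<'E'
from h import *
o=sensors.get_obs(); c=capture("wrist"); cv2.imwrite("pics/w13.png",c["frame"])
H,S,V=hsv(c)
for b in blobs((S<40)&(V>120),800): print(b[:,0].mean(0).round(),rect(c,b,5,o))
plan(450.5,-66.5,115,30)
E
```

```text
time: 21.42
tool_pos: [599.9, -279.9, 112.3]
tcp_rot: [1.272, 1.564, -0.538]
contact_force: [-0.3, 0.3, -0.7]
grip_width: 53.3
[117.  20.] [ 529.  -117.4  194.6   40.6   -0. ]
[146. 200.] [ 499.7 -253.8   79.    39.9   76.3]
[274. 201.] [ 598.9 -277.8   57.    56.6  -13.8]
t 21.47 pos [ 598.7 -279.2  109.9] jaw -13.7 j1 j6 [-0.55 -0.31] tilt [ 0.002 -0.001 -1.   ] w 53.0
dx dy dz [ -0.57 -19.45 -17.14] spin -0.764 alt 2.378
```

View pics/w13.png

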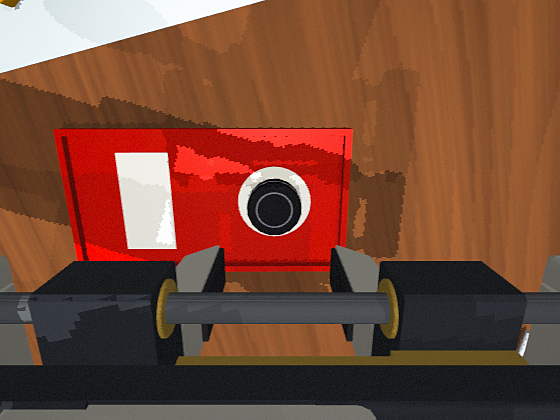

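Black round is inside its patch. Now the gold oblong.

```bash
python3 -m crank '[{"dx":-0.5,"dy":-2,"dz":-1.7,"spin":-0.08},{"dx":-0.5,"dy":-4,"dz":-3.5,"spin":-0.16},{"dx":-0.5,"dy":-6.5,"dz":-5.7,"spin":-0.26},{"dx":-0.5,"dy":-9,"dz":-7.9,"spin":-0.36},{"dx":-0.5,"dy":-11.5,"dz":-10.1,"spin":-0.46},{"dx":-0.5,"dy":-14,"dz":-12.3,"spin":-0.56},{"dx":-0.5,"dy":-16.5,"dz":-14.5,"spin":-0.66},{"dx":-0.5,"dy":-18.5,"dz":-16.3,"spin":-0.73},{"dx":-0.5,"dy":-19.4,"dz":-17.1,"spin":-0.765},{"dx":-0.5,"dy":-19.4,"dz":-17.1,"spin":-0.765},{"dx":-0.5,"dy":-19.4,"dz":-17.1,"spin":-0.765}]'
python3 - <<'E'
from h import *
o=sensors.get_obs(); c=capture("wrist"); cv2.imwrite("pics/w14.png",c["frame"])
H,S,V=hsv(c); m=(H>18)&(H<38)&(S>100)&(V>60); m[275:]=0
for b in blobs(m,800): print(b[:,0].mean(0).round(),rect(c,b,14,o))
plan(450.5,-66.5,4,30)
E
```

```text
time: 22.38
tool_pos: [450.8, -66.9, 113.1]
tcp_rot: [-0.223, 1.571, -1.27]
contact_force: [0.7, 0.4, 0.2]
grip_width: 53.3
[277. 206.] [449.6 -66.3  65.   24.  -59.9]
t 22.43 pos [451.4 -67.5 113.2] jaw 30.0 j1 j6 [-0.32 -0.84] tilt [ 0.001 -0.    -1.   ] w 53.0
dx dy dz [10.92 -0.03 -0.14] spin -0.0 alt 3.142
```

View pics/w14.png

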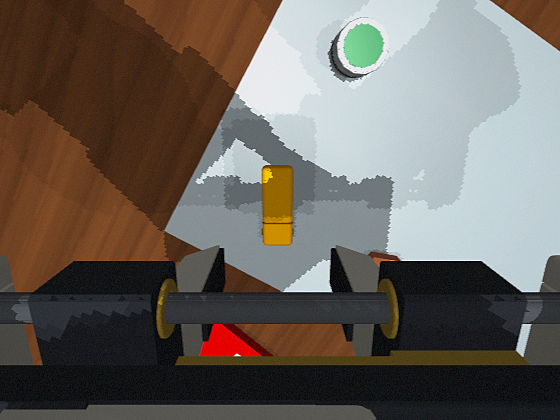

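Gold oblong at (277,206) measures (450,-66), yaw -60°, 65×24 mm, which matches. Descending.

```bash
python3 -m crank '[{"dx":3,"dy":0,"dz":-0.15,"spin":0},{"dx":6,"dy":0,"dz":-0.15,"spin":0},{"dx":8.5,"dy":0,"dz":-0.15,"spin":0},{"dx":9.8,"dy":0,"dz":-0.15,"spin":0},{"dx":10.5,"dy":0,"dz":-0.15,"spin":0},{"dx":10.8,"dy":0,"dz":-0.15,"spin":0},{"dx":10.9,"dy":0,"dz":-0.15,"spin":0},{"dx":10.9,"dy":0,"dz":-0.15,"spin":0},{"dx":10.9,"dy":0,"dz":-0.15,"spin":0},{"dx":10.9,"dy":0,"dz":-0.15,"spin":0},{"dx":10.9,"dy":0,"dz":-0.15,"spin":0}]'
```

```text
time: 23.35
tool_pos: [450.2, -65.6, 5.0]
tcp_rot: [0.787, 1.569, -0.258]
contact_force: [-0.1, -0.4, 0.1]
grip_width: 53.5
```

```bash
python3 -m crank '[{"dx":0.1,"dy":0,"dz":0,"spin":0},{"dx":0.15,"dy":0,"dz":0,"spin":0},{"dx":0.15,"dy":0,"dz":0,"spin":0}]'
python3 -m crank '[{"dx":0,"dy":0,"dz":0,"spin":0},{"dx":0,"dy":0,"dz":0,"spin":0},{"dx":0,"dy":0,"dz":0,"spin":0},{"dx":0,"dy":0,"dz":0,"spin":0},{"dx":0,"dy":0,"dz":0,"spin":0},{"dx":0,"dy":0,"dz":0,"spin":0},{"dx":0,"dy":0,"dz":0,"spin":0}]' 10
```

```text
time: 23.6
tool_pos: [449.7, -65.4, 2.8]
tcp_rot: [1.419, 1.571, 0.374]
contact_force: [0.1, 0.7, -0.7]
grip_width: 53.5
time: 24.18
tool_pos: [449.8, -65.4, 2.8]
tcp_rot: [2.092, 1.571, 1.046]
contact_force: [0.7, -0.8, 0.1]
grip_width: 24.0
```

```bash
python3 -m crank '[{"dx":-0.5,"dy":0,"dz":0,"spin":0},{"dx":-2,"dy":0,"dz":0,"spin":0},{"dx":-5,"dy":0,"dz":0,"spin":0},{"dx":-7,"dy":0,"dz":0,"spin":0},{"dx":-7,"dy":0,"dz":0,"spin":0},{"dx":-7,"dy":0,"dz":0,"spin":0}]'
python3 - <<'E'
from h import *
o=sensors.get_obs(); c=capture("wrist"); cv2.imwrite("pics/w15.png",c["frame"])
plan(499.5,-253.5,60,-13.8)
E
```

```text
time: 24.68
tool_pos: [450.3, -65.6, 73.7]
tcp_rot: [0.759, 1.568, -0.286]
contact_force: [0.1, 0.7, -2.1]
grip_width: 23.4
t 24.73 pos [449.5 -65.4  72.7] jaw 30.1 j1 j6 [-0.31 -0.84] tilt [ 0.  0. -1.] w 23.7
dx dy dz [ 1.27 -5.1  18.79] spin 0.766 alt -2.376
```

View pics/w15.png

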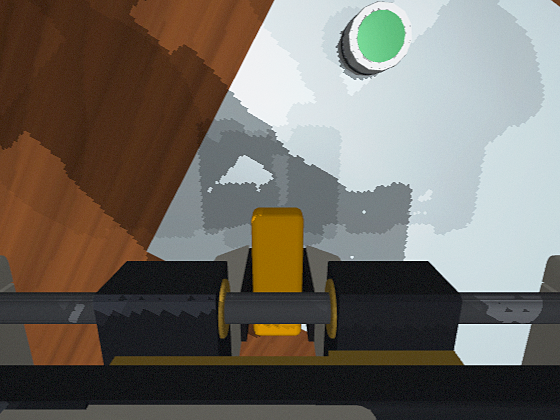

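Gold oblong is held level at (277,270). Carrying it to the red oblong patch.

```bash
python3 -m crank '[{"dx":0,"dy":-0.6,"dz":2,"spin":0.08},{"dx":0,"dy":-1.2,"dz":4.2,"spin":0.17},{"dx":0,"dy":-1.8,"dz":6.5,"spin":0.26},{"dx":0,"dy":-2.4,"dz":8.8,"spin":0.35},{"dx":0,"dy":-3,"dz":11.1,"spin":0.45},{"dx":0,"dy":-3.6,"dz":13.4,"spin":0.55},{"dx":0,"dy":-4.2,"dz":15.6,"spin":0.65},{"dx":0.3,"dy":-4.8,"dz":17.6,"spin":0.73},{"dx":0.9,"dy":-5.1,"dz":18.6,"spin":0.766},{"dx":1.27,"dy":-5.1,"dz":18.8,"spin":0.766},{"dx":1.27,"dy":-5.1,"dz":18.8,"spin":0.766},{"dx":1.27,"dy":-5.1,"dz":18.8,"spin":0.766},{"dx":1.27,"dy":-5.1,"dz":18.8,"spin":0.766}]'
python3 - <<'E'
from h import *
o=sensors.get_obs(); c=capture("wrist"); cv2.imwrite("pics/w16.png",c["frame"])
plan(499.5,-253.5,8,-13.8)
E
```

```text
time: 25.82
tool_pos: [499.4, -252.3, 59.8]
tcp_rot: [-2.114, 1.569, 2.36]
contact_force: [0.7, 0.7, -1.0]
grip_width: 23.8
t 25.87 pos [ 499.7 -252.5   60.1] jaw -13.7 j1 j6 [-0.6  -0.37] tilt [-0.     0.001 -1.   ] w 23.5
dx dy dz [5.21 0.01 0.1 ] spin 0.002 alt -3.14
```

View pics/w16.png

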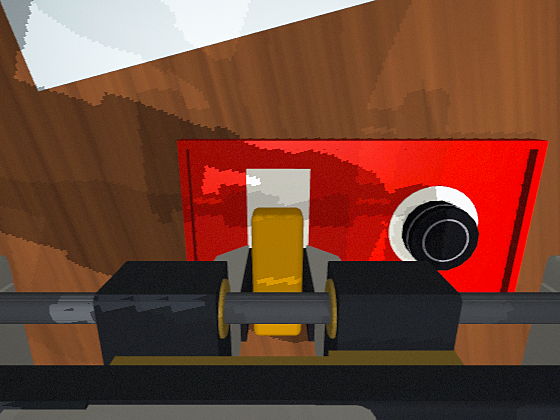

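Aligned along the patch at column 277. Lowering.

```bash
python3 -m crank '[{"dx":2,"dy":0,"dz":0,"spin":0},{"dx":3.2,"dy":0,"dz":0,"spin":0},{"dx":4,"dy":0,"dz":0,"spin":0},{"dx":4.4,"dy":0,"dz":0,"spin":0},{"dx":4.7,"dy":0,"dz":0,"spin":0},{"dx":4.85,"dy":0,"dz":0,"spin":0},{"dx":4.95,"dy":0,"dz":0,"spin":0},{"dx":5.05,"dy":0,"dz":0,"spin":0},{"dx":5.05,"dy":0,"dz":0,"spin":0},{"dx":5.05,"dy":0,"dz":0,"spin":0}]'
python3 -m crank '[{"dx":0.04,"dy":0,"dz":0,"spin":0},{"dx":0.08,"dy":0,"dz":0,"spin":0},{"dx":0.12,"dy":0,"dz":0,"spin":0},{"dx":0.12,"dy":0,"dz":0,"spin":0},{"dx":0.12,"dy":0,"dz":0,"spin":0}]'
```

```text
time: 26.7
tool_pos: [500.0, -253.8, 9.9]
tcp_rot: [1.416, 1.57, -0.396]
contact_force: [-0.3, 0.1, -0.7]
grip_width: 23.4
time: 27.12
tool_pos: [499.8, -253.7, 8.4]
tcp_rot: [-3.028, 1.571, 1.443]
contact_force: [-0.4, -0.4, -0.3]
grip_width: 23.5
```

```bash
python3 -m crank '[{"dx":0.04,"dy":0,"dz":0,"spin":0},{"dx":0.07,"dy":0,"dz":0,"spin":0},{"dx":0.1,"dy":0,"dz":0,"spin":0},{"dx":0.1,"dy":0,"dz":0,"spin":0},{"dx":0.1,"dy":0,"dz":0,"spin":0}]'
```

```text
time: 27.53
tool_pos: [499.9, -253.7, 7.8]
tcp_rot: [1.437, 1.571, -0.375]
contact_force: [-1.8, 0.9, 5.4]
grip_width: 23.8
```

Touching (5 N). Releasing, lifting, and backing away for the final look.

```bash
python3 -m crank '[{"dx":0,"dy":0,"dz":0,"spin":0},{"dx":0,"dy":0,"dz":0,"spin":0},{"dx":0,"dy":0,"dz":0,"spin":0},{"dx":0,"dy":0,"dz":0,"spin":0},{"dx":0,"dy":0,"dz":0,"spin":0},{"dx":-1,"dy":0,"dz":0,"spin":0},{"dx":-3,"dy":0,"dz":0,"spin":0},{"dx":-6,"dy":0,"dz":0,"spin":0},{"dx":-10,"dy":0,"dz":0,"spin":0},{"dx":-14,"dy":0,"dz":0,"spin":0},{"dx":-18,"dy":0,"dz":0,"spin":0},{"dx":-18,"dy":0,"dz":0,"spin":0}]' 45
python3 - <<'E'
from h import *
o=sensors.get_obs(); c=capture("wrist"); cv2.imwrite("pics/w17.png",c["frame"])
plan(330,-330,250)
E
```

```text
time: 28.53
tool_pos: [503.1, -255.8, 196.7]
tcp_rot: [1.214, 1.555, -0.598]
contact_force: [0.9, -0.4, 0.6]
grip_width: 41.2
t 28.58 pos [ 501.9 -255.   192.9] jaw -13.8 j1 j6 [-0.61 -0.37] tilt [ 0.009 -0.006 -1.   ] w 41.3
dx dy dz [ -5.82 -14.85  11.4 ] spin -0.0 alt -3.142
```

View pics/w17.png

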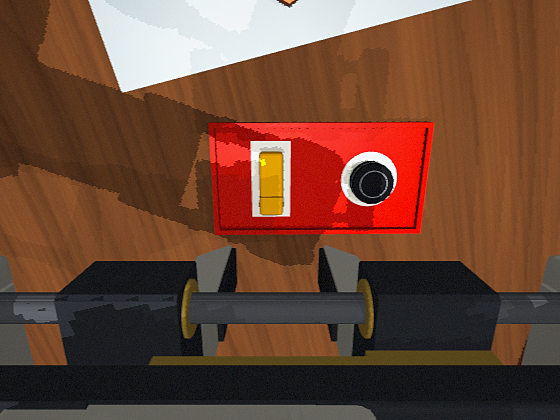

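The gold case is inside its patch at (271,182) and the black round is at (371,181). Backing off for the top view.

```bash
python3 -m crank '[{"dx":-2,"dy":-3,"dz":2.3,"spin":0},{"dx":-4,"dy":-6,"dz":4.6,"spin":0},{"dx":-5.8,"dy":-9,"dz":6.9,"spin":0},{"dx":-5.8,"dy":-12,"dz":9.2,"spin":0},{"dx":-5.8,"dy":-14.8,"dz":11.4,"spin":0},{"dx":-5.8,"dy":-14.8,"dz":11.4,"spin":0},{"dx":-5.8,"dy":-14.8,"dz":11.4,"spin":0},{"dx":-5.8,"dy":-14.8,"dz":11.4,"spin":0}]'
python3 - <<'E'
from h import *
c=capture("top"); f=c["frame"]; cv2.imwrite("pics/top9.png",cv2.resize(f[130:360,100:470],None,fx=2.1,fy=2.1,interpolation=cv2.INTER_CUBIC))
H,S,V=hsv(c)
def show(n,m,z,x0,x1,amin=150):
    m=m.copy(); m[:,:x0]=0;m[:,x1:]=0;m[:140]=0;m[350:]=0
    for b in blobs(m,amin): print(n,b[:,0].mean(0).round(),rect(c,b,z))
for x0,x1 in((110,188),(383,463)):
    show("patch",(S<50)&(V>150),5,x0,x1)
    show("gold",(H>22)&(H<35)&(S>80)&(V>100),18,x0,x1); show("black",(V<150)&(S<60),18,x0,x1)
show("hex",(S>60),12,222,352)
show("pink",(H>140)&(H<170)&(S>40),18,215,260); show("cone",(H>5)&(H<20)&(S>60)&(V>140),5,290,330)
E
```

```text
time: 29.25
tool_pos: [328.9, -328.8, 244.9]
tcp_rot: [-2.791, 1.57, 1.68]
contact_force: [-0.5, 0.1, 0.3]
grip_width: 41.7
patch [153. 261.] [560.1 264.4  80.5  40.3  80.2]
patch [146. 312.] [460.1 279.   57.7  51.9  16.4]
gold [140. 313.] [458.8 283.8  43.4  38.3 -89.6]
black [152. 261.] [560.5 264.5  66.7  23.7  80.1]
patch [415. 292.] [ 499.7 -253.2   79.6   39.9   76.6]
patch [427. 242.] [ 598.9 -276.7   57.    54.3   -1.6]
gold [420. 294.] [ 498.8 -256.3   61.1   21.3   76.1]
black [429. 242.] [ 597.7 -277.2   42.9   40.1  -45.6]
hex [286. 155.] [ 7.711e+02 -2.000e-01  2.601e+02  6.390e+01  8.950e+01]
hex [326. 262.] [558.4 -78.4  41.5  38.3 -45.2]
pink [239. 161.] [759.1  93.8  40.6  39.7  44.8]
cone [311. 151.] [781.8 -50.5  48.5  45.5  89.5]
cone [324. 262.] [ 5.585e+02 -7.100e+01  3.910e+01  2.750e+01 -5.000e-01]
```

View pics/top9.png

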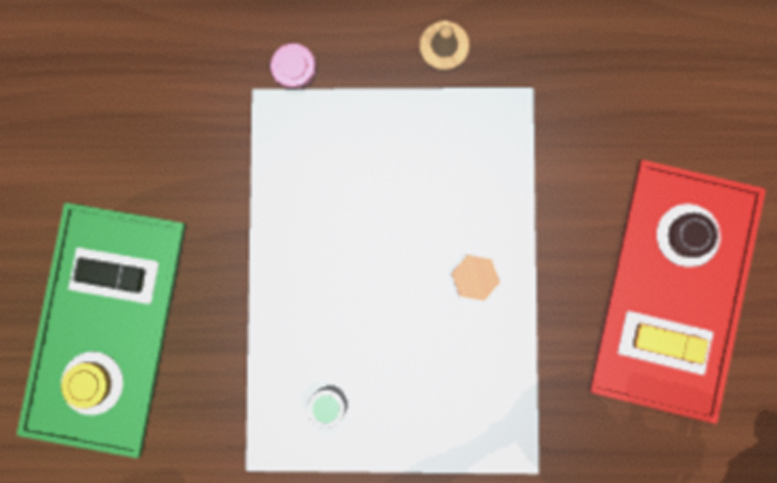

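All four cases lie within their patches, with centre offsets of about 4 mm at most against 8 mm of margin. The hexagon, cone, pink box and loupe are where they started. Handing in.

```bash
python3 -c "
from h import *
print(bot.close_job(), sensors.get_obs()['time'])"
```

```text
the job is handed in; nothing more can be done
the job is handed in; nothing more can be done
```

Both orders are made up and the job is handed in, at about 29.3 s of the 90 s allowed. The green tray holds the gold round and the black oblong. The red tray holds the black round and the gold oblong. Each case was lowered until it touched down at 2–5 N, then let go.

- **Placement:** in the last top view every case lies flat and wholly on its own felt patch. Centre offsets are about 0–4 mm, within the 8 mm margin. Both oblongs run along their patches to within about 0.5°.
- **Other objects:** the hexagon, cone and pink look-alike measured within 1 mm of their first positions. The loupe was checked only by eye and shows no change.
- **Disagreements:** the offsets differ by 1–3 mm between the wrist and top cameras, about the stated calibration. One early batch of moves was refused for missing keys, and nothing moved.

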